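# Clamp the covered deep-well plate on the shaker

## Robot

A 6-joint arm with a two-finger parallel gripper is mounted at the origin on a cart in front of the work surface, level with it; the furniture and walls round the work are solid. World frame = base frame: x ahead of the robot, y to its left, z up, the work surface at z = 0. Lengths are in m, angles in rad, forces in N, time in s.
With the tool pointing down it reaches from about 0.25 to 0.8 m from the base axis. Payload 8.5 kg.
Tool frame: the origin (TCP) lies between the finger pads; the fingertips stand 8 mm ahead of it and the grasp point (between the pads) lies 11 mm behind it; z points along the fingers, y is the line along which they close (so a half turn about z gives the same grasp; the last joint's range is limited). The gripper opens to 85 mm and grips with 20 to 120 N. Pads are 22 mm wide; open, the fingers measure 114 mm over their backs; the gripper's body (76 mm by 85 mm) begins 54 mm behind the grasp point. The pads swing forward as they close: fully open they stand 13 mm farther back than shut.
Start: joints at [1.219, 0.238, -0.013, 1.319, 0, 1.571], TCP at [0.181, 0.493, 0.239] pointing down, gripper open.
Joint ranges: [-2.66, 2.66], [-1.03, 1.9], [-1.14, 1.46], [-1.82, 2.27], [-1.45, 1.34], [-3.14, 3.14]. Speed limits (rad/s): [2.22, 2.22, 2.79, 3.14, 3.14, 3.14].

## Interface

Orientations are given as [roll, pitch, yaw] about the fixed x, y, z axes, in that order (R = Rz(yaw) Ry(pitch) Rx(roll)).
In Python, from plant import get_obs, get_image, job_done gives the robot as it stands.
- The arm moves only by the tool arm_command, never from a script. Its argument "motion" is a list of rows, each an object with "grip": the opening in per cent of the stroke, from 0 (shut) to 100 (fully open); "travel": the shift along the world's x, y, z in cm, a list of three; "rotation": the turn, a rotation vector about the world's x, y, z in rad, a list of three. In form: [{"grip": grip, "travel": [tx, ty, tz], "rotation": [ax, ay, az]}, ...]. A call has exactly 5 rows; each row shifts and turns the commanded pose from where the row before left it; what a row does not reach is not made up. A row lasts 1/10 s, in which the tool goes at most 50 mm and 8.59 degrees, less where a joint would pass 70% of its speed; a pose out of reach is approached as far as the arm can. A call is refused whole if a number of a shift passes 5 or a number of a turn 0.15, either way. A call with a gripper value outside its range is refused whole. The fingers move at their own pace and stop on an object; the grip force is fixed at half the most. Time passes only in rows, so rows that do not move let the fingers close, or fill a call up. It gives the time, the measured TCP pose, the force, the opening and the grip force at its end, in the units of the state.
- get_obs(): the state, without advancing time (a new reading comes with each control period).
- get_image(name): name is "scene" or "top" or "wrist"; returns a dict with "color" (480x640x3 uint8, red, green, blue), "K" (3x3 intrinsics, pixels), "xyz" and "orientation" of the camera in the world; the wrist camera has in their place "mount" (4x4, takes a point from camera to tool coordinates, whose origin is the TCP and whose axes are the flange's). Camera axes: x right, y down, z forward; pixel columns grow to the right and rows downward; lengths in m; the calibration is good to about 2 mm. A picture is of the moment at which its call begins: read the wrist's pose just before it. There is no depth.
- job_done(): hands the job in; it is judged then, once.
The state is a dict: "t": time; "joint_positions": joint angles; "qvel": joint speeds; "joint_efforts": joint torques, N m; "eef_pos": TCP position; "eef_rot": TCP orientation; "ft_force": force on the tool from outside, world axes, zero at the start; "torque": the same for the moment, N m; "opening": finger opening in m; "grip_force": force on a finger pad.
Only numpy, scipy, OpenCV 4.12 (cv2) and the standard library are available. Lean on these libraries where they do the work, as an engineer would, in place of code of your own. Each camera call takes 0.05 s, during which the arm holds its last target. There are 200 camera calls.

## Task

The covered deep-well plate has to be clamped on the plate shaker before the shaker is run. Grip nothing: with the back of a finger push the clamp strap round over the plate until it is fully home in the keeper, and only then press the raised cam lever all the way down with the fingertips so that the pressure foot bears on the cover; let go and draw back. Keep your fingers off the plate and its cover, and leave everything standing around where it is.

Things in the scene. Friction and masses are not known exactly. Their poses are not given: they have to be found in the camera images.
- shaker: plate shaker: white case with a sloping control panel at its front and an aluminium platform on top (z = 64 mm), fixed, 205 (x, -110 to +95) x 200 (y) mm. Origin on the worktop under the middle of the plate; +x to its back, +y to its left, z up. The strap's pivot post stands at its front (x = -66 mm), the keeper at its back
- strap (a joint): angle of the steel clamp strap about the pivot post, rad: 0 = over the plate along the shaker's +x, home against the keeper's stop; grows to 1.75 as it swings out to the right, clockwise from above (heading = shaker yaw minus angle). Starts at 1.1 to 1.6. 26 mm wide, z = 130 to 138 mm, reaches 147 mm from the post's axis. Stays where left; 1.2 N at the peg moves it level, clear above the cover
- strap_pivot (a point): point on the axis of the pivot post at the height of the strap's top (z = 138 mm); its frame is that of the shaker
- keeper (a point): the keeper: steel C-shaped catch 24 mm wide at the back of the shaker, open to the right (-y), into whose mouth the strap's end swings; the point is the middle of the seated strap, 70 mm behind the shaker's origin; the upper jaw's top is at z = 148 mm
- peg (a point): the finger peg: upright round steel pin on the strap, 12 mm in diameter, 35 mm high above the strap, 106 mm from the pivot axis. The point lies on its axis, 20 mm above the strap's top (z = 158 mm; the peg's rounded top is at z = 173 mm). Push it sideways with the outside of the closed fingers
- cam_lever (a joint): angle of the cam lever on the strap, rad: 0 = raised, handle 62 degrees above level; 1.0 = down on its stop, 5 degrees above level. Starts at 0 to 0.15. Hinged across the strap; the handle points away from the strap's free end, over the pivot post. Stays where left; 6 N at the ball presses it. Its cam drives the foot down 9 mm, the last 5 mm against a spring
- lever_axis (a point): middle of the cam lever's hinge, on the strap 66 mm from the pivot axis, 20 mm above the strap's top (z = 158 mm)
- lever_ball (a point): centre of the black ball, 18 mm in diameter, at the end of the cam lever's handle, 82 mm from the lever's hinge axis; raised its top is at z = 239 mm, down at z = 174 mm
- foot: round rubber pressure foot under the strap, 36 mm in diameter, 66 mm from the pivot axis; origin: centre of its underside, 4 mm above the cover with the lever at 0; with strap home and lever down it bears on the cover with about 14 N
- plate: white deep-well plate, 86 (x) x 128 (y) x 41 mm, 0.22 kg, loose in four 8 mm high corner angles on the platform with under 1 mm play; origin: centre of its underside
- cover: aluminium sealing cover lying loose on the plate with a lip round it, 90 (x) x 132 (y) mm, 7 mm above the plate's top (its top at z = 112 mm); origin: centre of the face that lies on the plate
- bottle_near: bystander: small reagent bottle, 38 mm in diameter, 84 mm high, standing to the right of the shaker; origin at its foot
- cup_near: bystander: white specimen cup with lid, 58 mm in diameter, 71 mm high, left of the shaker; origin at its foot
- marker: bystander: felt marker 138 x 11 x 13 mm lying in front of the shaker; origin: centre of its underside
- canister: bystander: strip canister 47 mm in diameter, 110 mm high, right front of the worktop; origin at its foot
- buffer: bystander: reagent bottle 45 mm in diameter, 106 mm high, right front of the worktop; origin at its foot
- log: bystander: log book 71 x 150 x 14 mm lying left front; origin: centre of its underside
- sample_tube: bystander: capped sample tube 15 mm in diameter, 90 mm high, standing near the tube rack; origin at its foot

How it is judged:
On the way, in this order (a step that is already met when the one before it is completed fails the run):
1. the strap is fully home in the keeper over the plate while the cam lever is still raised (value of joint strap below 0.04 rad and value of joint cam_lever below 0.4 rad), for 0.2 s.
2. the cam lever is all the way down and the foot bears on the cover (value of joint strap below 0.04 rad and value of joint cam_lever above 0.9 rad and contact force between foot and cover above 8 N), for 0.2 s.
At the end, for the whole second after the job is handed in: The strap is home in the keeper (within 0.04 rad), the cam lever is down (past 0.9 of its 1.0 rad), the foot presses the cover with more than 8 N, and plate and cover sit in their nest within 3 mm, at rest; the bystanders are where they were (all of step 2 and horizontal distance between plate and shaker below 0.003 m and horizontal distance between cover and plate below 0.003 m and z of plate in the frame of shaker below 0.067 m and z of cover in the frame of plate below 0.044 m and linear speed of plate below 0.01 m/s); the robot touches nothing.
It fails at once if the cam lever is pressed down before the strap is home (value of joint cam_lever above 0.5 rad and value of joint strap above 0.08 rad).
It fails at once if the fingers touch the plate or its cover (contact force between any of the arm, the fingers and plate above 2 N or contact force between any of the arm, the fingers and cover above 2 N).
It fails at once if the plate or its cover is lifted or knocked out of place (distance of any of plate, cover from where it was at the start of the episode above 0.006 m).
It fails at once if a bystander is lifted, knocked over or pushed away (distance of any of bottle_near, cup_near, marker, canister, buffer, log, sample_tube from where it was at the start of the episode above 0.015 m or angle between any of bottle_near, cup_near, canister, buffer, sample_tube's own z axis and vertical above 0.3 rad).
It also fails if it takes over 56 s, if anything falls off the work surface, if the arm or the gripper's body presses on something with over 40 N, if the wrist force passes 120 N, or if a joint passes its speed limit or range.

## Working session

There is one attempt and no reset: what is moved stays moved. The work goes in short steps, Python scripts to look and compute and a tool call to move; the robot and the scene stay as the last step left them, time stands still between calls to the robot, and variables do not carry over. Pictures are saved under pics/ and viewed, at most 10 in all, crops included, and the job is handed in when it is done.

Besides the shell and the picture viewer there is one more tool, called after "Emit:" in YAML: its name, and indented under it one key for each argument. arm_command: Moves the arm, as the interface text tells. Its arguments: {"type":"object","properties":{"motion":{"type":"array","items":{"type":"object","properties":{"grip":{"type":"number"},"travel":{"type":"array","items":{"type":"number"}},"rotation":{"type":"array","items":{"type":"number"}}}}}},"required":["motion"]}

```bash
mkdir -p pics
cat > h.py <<'E'
import numpy as np, cv2
from plant import get_obs,get_image,job_done
from scipy.spatial.transform import Rotation as R
def snap(n,f):
    im=get_image(n); cv2.imwrite('pics/'+f,im['color'][:,:,::-1]); return im
E
python3 - <<'E'
from h import *
import pickle
o=get_obs();print(o['eef_pos'],o['eef_rot'],o['t'])
d={}
for n in('scene','top'):
    im=snap(n,n+'1.png');d[n]={k:im[k] for k in('K','xyz','orientation')};print(n,d[n])
pickle.dump(d,open('cam.pkl','wb'))
E
```

```text
[0.18077332 0.49248458 0.23868739] [-3.14019638e+00  6.06169535e-06  2.78980721e+00] 0.0
scene {'K': array([[559.98987298,   0.        , 314.57193323],
       [  0.        , 559.98987298, 233.11288554],
       [  0.        ,   0.        ,   1.        ]]), 'xyz': array([-0.38415577,  0.84667987,  0.7119528 ]), 'orientation': array([-1.96978943e+00,  2.31624091e-03, -2.36639245e+00])}
top {'K': array([[543.31044454,   0.        , 328.45266456],
       [  0.        , 543.31044454, 241.10217529],
       [  0.        ,   0.        ,   1.        ]]), 'xyz': array([-0.07976682, -0.41045787,  1.70401574]), 'orientation': array([-2.71725918e+00, -1.26546786e-03, -1.06826710e+00])}
```

View pics/top1.png

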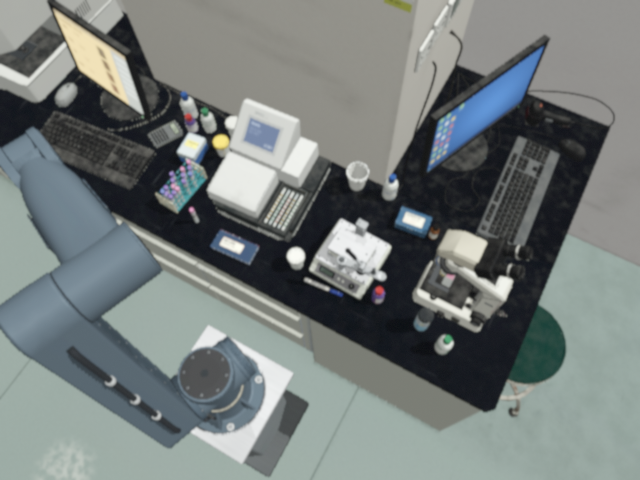

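View pics/scene1.png

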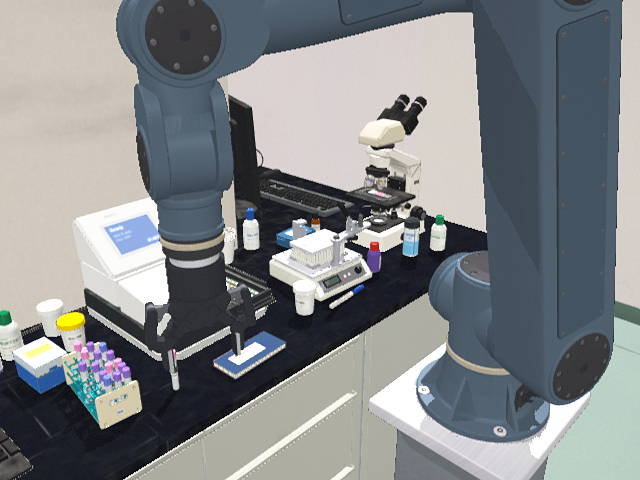

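The top view shows the shaker at about (350,255) and the sample tube close to the gripper. Next I'll enlarge both shaker regions.

Run:
```python
import cv2,numpy as np
a=cv2.imread('pics/top1.png')[205:305,300:400];b=cv2.imread('pics/scene1.png')[205:305,265:395]
f=lambda x:cv2.resize(x,(400 if x is a else 400,400),interpolation=cv2.INTER_CUBIC)
a=cv2.resize(a,None,fx=3.4,fy=3.4,interpolation=3);b=cv2.resize(b,None,fx=3.4,fy=3.4,interpolation=3)
cv2.imwrite('pics/m1.png',np.hstack([a,b]));print(a.shape,b.shape)
```

```text
(340, 340, 3) (340, 442, 3)
```

View pics/m1.png

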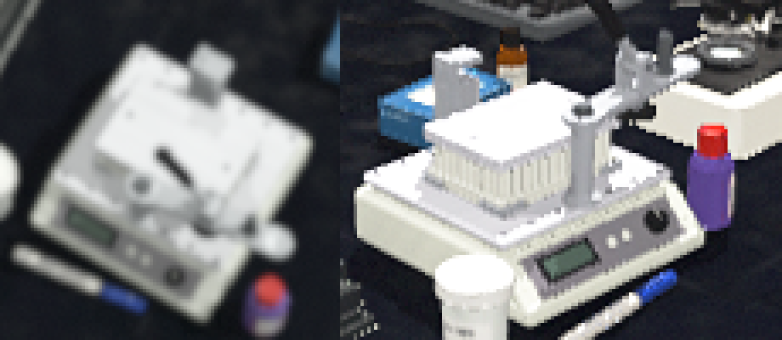

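In the enlarged top view (left), I see the pivot post at full-image (341.5,259.7), the strap end at (381,276) and the keeper top at (362,222). In the scene view, the post top is at (335.6,238.2), the keeper top at (299,221) and the peg at (360,218). The red-capped bottle stands under the strap side.

```bash
cat >> h.py <<'E'
import pickle
def ray(c,u,z):
    d=R.from_euler('xyz',c['orientation']).as_matrix()@np.linalg.inv(c['K'])@[u[0],u[1],1]
    return c['xyz']+d*(z-c['xyz'][2])/d[2]
E
python3 - <<'E'
from h import *
d=pickle.load(open('cam.pkl','rb'))
T=lambda x,y,z:ray(d['top'],(300+x/3.4,205+y/3.4),z).round(4)
S=lambda x,y,z:ray(d['scene'],(265+(x-340)/3.4,205+y/3.4),z).round(4)
print('post',T(141,186,.138),S(580,113,.138))
print('keeper',T(212,58,.148),S(457,55,.148))
print('tip',T(280,245,.138),S(690,68,.138))
print('peg top',T(207,222,.173),S(664,38,.173))
print('platform corners',T(138,45,.064),T(312,130,.064),T(205,268,.064))
print('platform S',S(358,188,.064),S(497,243,.064),S(668,180,.064))
print('bottle top',T(270,288,.084),S(713,130,.084))
print('ball',T(165,155,.23))
E
```

```text
post [ 0.505  -0.1376  0.138 ] [ 0.5068 -0.1382  0.138 ]
keeper [ 0.6479 -0.1363  0.148 ] [ 0.6414 -0.139   0.148 ]
tip [ 0.5148 -0.2748  0.138 ] [ 0.5048 -0.2669  0.138 ]
peg top [ 0.4898 -0.2114  0.173 ] [ 0.5052 -0.2335  0.173 ]
platform corners [ 0.6646 -0.0505  0.064 ] [ 0.6647 -0.2426  0.064 ] [ 0.4882 -0.2169  0.064 ]
platform S [ 0.6466 -0.0342  0.064 ] [ 0.5021 -0.0435  0.064 ] [ 0.4813 -0.215   0.064 ]
bottle top [ 0.4929 -0.281   0.084 ] [ 0.4894 -0.2805  0.084 ]
ball [ 0.5064 -0.1581  0.23  ]
```

Emit:
arm_command:
  motion:
    - {"grip": 0, "travel": [0, 0, 4], "rotation": [0, 0, 0]}
    - {"grip": 0, "travel": [0, 0, 4], "rotation": [0, 0, 0]}
    - {"grip": 0, "travel": [0, 0, 4], "rotation": [0, 0, 0]}
    - {"grip": 0, "travel": [1, -3.5, 1], "rotation": [0, 0, -0.08]}
    - {"grip": 0, "travel": [1.3, -4, 0], "rotation": [0, 0, -0.08]}

```text
t: 0.6
eef_pos: [0.2042, 0.4185, 0.3704]
eef_rot: [3.139, -0.0, 2.629]
ft_force: [0.1, -0.7, 0.4]
opening: 0.0123
grip_force: 0.0
```

Emit:
arm_command:
  motion:
    - {"grip": 0, "travel": [1.3, -4, 0], "rotation": [0, 0, -0.08]}
    - {"grip": 0, "travel": [1.3, -4, 0], "rotation": [0, 0, -0.08]}
    - {"grip": 0, "travel": [1.3, -4, 0], "rotation": [0, 0, -0.08]}
    - {"grip": 0, "travel": [1.3, -4, 0], "rotation": [0, 0, -0.08]}
    - {"grip": 0, "travel": [1.3, -4, 0], "rotation": [0, 0, -0.08]}

```text
t: 1.1
eef_pos: [0.2688, 0.2162, 0.3691]
eef_rot: [-3.141, 0.0, 2.227]
ft_force: [1.9, 0.4, 0.5]
opening: -0.0002
grip_force: 0.0
```

Emit:
arm_command:
  motion:
    - {"grip": 0, "travel": [1.3, -4, 0], "rotation": [0, 0, -0.08]}
    - {"grip": 0, "travel": [1.3, -4, 0], "rotation": [0, 0, -0.08]}
    - {"grip": 0, "travel": [1.3, -4, 0], "rotation": [0, 0, -0.08]}
    - {"grip": 0, "travel": [1.3, -4, 0], "rotation": [0, 0, -0.08]}
    - {"grip": 0, "travel": [1.3, -4, 0], "rotation": [0, 0, -0.08]}

```text
t: 1.6
eef_pos: [0.3338, 0.0161, 0.3693]
eef_rot: [3.141, -0.0, 1.827]
ft_force: [0.9, 0.8, 0.1]
opening: -0.0
grip_force: 0.0
```

Emit:
arm_command:
  motion:
    - {"grip": 0, "travel": [2, -4, 0], "rotation": [0, 0, -0.04]}
    - {"grip": 0, "travel": [2, -4, 0], "rotation": [0, 0, -0.04]}
    - {"grip": 0, "travel": [2, -4, 0], "rotation": [0, 0, -0.04]}
    - {"grip": 0, "travel": [2, -4, 0], "rotation": [0, 0, -0.04]}
    - {"grip": 0, "travel": [2, -4, 0], "rotation": [0, 0, -0.04]}

```text
t: 2.1
eef_pos: [0.4342, -0.1842, 0.369]
eef_rot: [-3.141, -0.0, 1.628]
ft_force: [0.4, 0.9, 0.9]
opening: 0.0
grip_force: 0.0
```

Run:
```python
from h import *
o=get_obs();print(o['eef_pos'],o['eef_rot'],o['joint_positions'])
im=snap('wrist','w1.png');d={'K':im['K'],'mount':im['mount'],'p':o['eef_pos'],'r':o['eef_rot']}
pickle.dump(d,open('w1.pkl','wb'));print(d)
```

```text
[ 0.4341937  -0.18418095  0.36904499] [-3.14136172e+00 -2.07027499e-04  1.62755857e+00] [-4.01237960e-01  1.35414297e-01  1.84437080e-01  1.62011778e+00
  8.35834942e-05  1.11279609e+00]
{'K': array([[331.21406874,   0.        , 319.21480788],
       [  0.        , 331.21406874, 241.09609452],
       [  0.        ,   0.        ,   1.        ]]), 'mount': array([[-4.13923752e-04, -9.65566925e-01, -2.60154456e-01,
         6.65156866e-02],
       [ 9.99999848e-01, -3.04839513e-04, -4.59652851e-04,
        -8.26959775e-04],
       [ 3.64520233e-04, -2.60154607e-01,  9.65566905e-01,
        -1.33589582e-01],
       [ 0.00000000e+00,  0.00000000e+00,  0.00000000e+00,
         1.00000000e+00]]), 'p': array([ 0.4341937 , -0.18418095,  0.36904499]), 'r': array([-3.14136172e+00, -2.07027499e-04,  1.62755857e+00])}
```

View pics/w1.png

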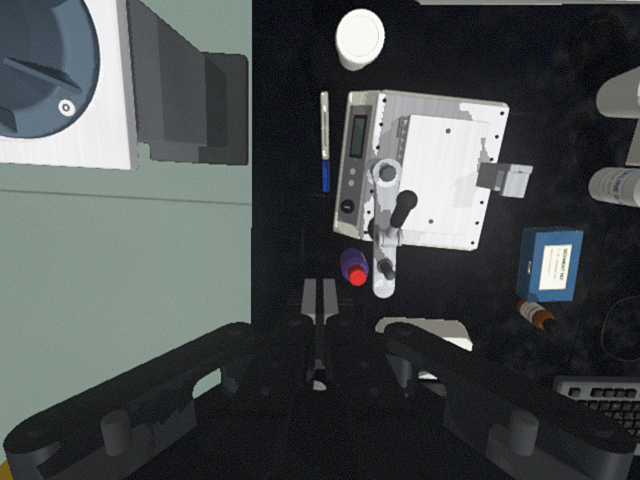

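The wrist view is clear: post at (387,172), keeper at (505,180), strap end at about (383,297), peg at (386,268), ball at (405,200) and red bottle cap at (358,277). The platform corners are at (383,90), (508,103) and (474,250).

```bash
cat >> h.py <<'E'
def wray(d,u,z):
    Rt=R.from_euler('xyz',d['r']).as_matrix();M=d['mount']
    dr=Rt@M[:3,:3]@np.linalg.inv(d['K'])@[u[0],u[1],1];p=d['p']+Rt@M[:3,3]
    return (p+dr*(z-p[2])/dr[2]).round(4)
E
python3 - <<'E'
from h import *
d=pickle.load(open('w1.pkl','rb'))
for n,u,z in [('post',(387,172),.138),('tip',(383,297),.138),('pegtop',(389,268),.173),('keeper',(494,180),.148),('keeperR',(515,181),.148),('c1',(383,90),.064),('c2',(508,103),.064),('c3',(474,250),.064),('cov1',(410,114),.112),('cov2',(489,124),.112),('ball',(405,199),.23),('cap',(358,276),.084)]:
    print(n,wray(d,u,z))
im=cv2.imread('pics/w1.png')[85:305,325:540];cv2.imwrite('pics/w1c.png',cv2.resize(im,None,fx=2.7,fy=2.7,interpolation=3))
E
```

```text
post [ 0.5036 -0.1346  0.138 ]
tip [ 0.5149 -0.2806  0.138 ]
pegtop [ 0.5095 -0.2316  0.173 ]
keeper [ 0.6153 -0.136   0.148 ]
keeperR [ 0.6377 -0.1358  0.148 ]
c1 [ 0.503  -0.0405  0.064 ]
c2 [ 0.6584 -0.0466  0.064 ]
c3 [ 0.6502 -0.2364  0.064 ]
cov1 [ 0.5274 -0.0717  0.112 ]
cov2 [ 0.6167 -0.0772  0.112 ]
ball [ 0.5022 -0.1513  0.23  ]
cap [ 0.4906 -0.276   0.084 ]
```

View pics/w1c.png

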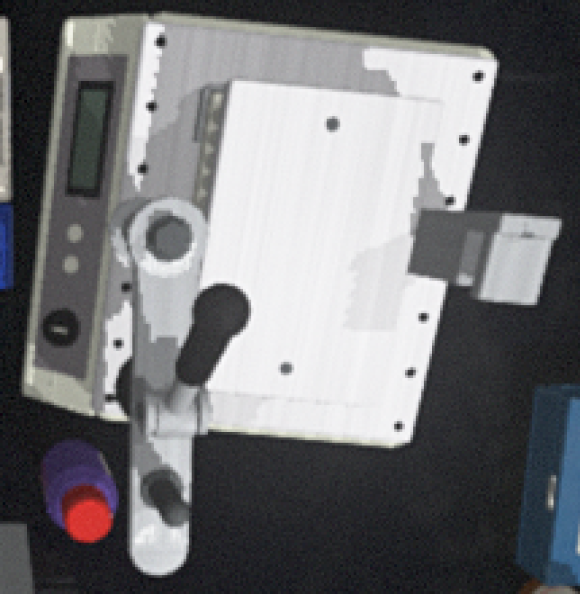

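Emit:
arm_command:
  motion:
    - {"grip": 0, "travel": [2.1, -2.9, -1], "rotation": [0, 0, 0.02]}
    - {"grip": 0, "travel": [2.0, -2.8, -2.7], "rotation": [0, 0, 0]}
    - {"grip": 0, "travel": [0, 0, -4], "rotation": [0, 0, 0]}
    - {"grip": 0, "travel": [0, 0, -4], "rotation": [0, 0, 0]}
    - {"grip": 0, "travel": [0, 0, -2], "rotation": [0, 0, 0]}

```text
t: 2.65
eef_pos: [0.4734, -0.2387, 0.2284]
eef_rot: [-3.137, -0.003, 1.649]
ft_force: [-1.1, -0.3, 0.5]
opening: -0.0002
grip_force: 0.0
```

Emit:
arm_command:
  motion:
    - {"grip": 0, "travel": [0, 0, -2], "rotation": [0, 0, 0]}
    - {"grip": 0, "travel": [0, 0, -2], "rotation": [0, 0, 0]}
    - {"grip": 0, "travel": [0, 0, -2], "rotation": [0, 0, 0]}
    - {"grip": 0, "travel": [0, 0, -1], "rotation": [0, 0, 0]}
    - {"grip": 0, "travel": [0, 0, 0], "rotation": [0, 0, 0]}

```text
t: 3.15
eef_pos: [0.4741, -0.2387, 0.161]
eef_rot: [-3.139, -0.001, 1.65]
ft_force: [0.2, 0.7, 0.1]
opening: 0.0
grip_force: 0.0
```

Run:
```python
from h import *
o=get_obs();print(o['eef_pos'],o['eef_rot'],o['ft_force'])
im=snap('wrist','w2.png');d={'K':im['K'],'mount':im['mount'],'p':o['eef_pos'],'r':o['eef_rot']}
pickle.dump(d,open('w2.pkl','wb'))
# arc plan
P=np.array([.5045,-.1355]);yaw=-.045
pr=None
for phi in [-1.494,-1.4,-1.3,-1.2,-1.1,-1,-.9,-.8,-.7,-.6,-.5,-.4,-.3,-.2,-.1,-.045,-.02]:
    c=P+.108*np.array([np.cos(phi-.191),np.sin(phi-.191)])
    print(phi,c.round(4),None if pr is None else ((c-pr)*100).round(2));pr=c
```

```text
[ 0.4740648  -0.23872619  0.1609716 ] [-3.13906039e+00 -1.45719940e-03  1.64986424e+00] [0.17491579 0.70608455 0.10890116]
-1.494 [ 0.4922 -0.2428] None
-1.4 [ 0.5023 -0.2435] [ 1.01 -0.07]
-1.3 [ 0.5131 -0.2432] [1.08 0.03]
-1.2 [ 0.5238 -0.2418] [1.07 0.14]
-1.1 [ 0.5343 -0.2393] [1.05 0.25]
-1 [ 0.5445 -0.2358] [1.02 0.35]
-0.9 [ 0.5544 -0.2313] [0.98 0.45]
-0.8 [ 0.5637 -0.2259] [0.93 0.55]
-0.7 [ 0.5724 -0.2195] [0.87 0.64]
-0.6 [ 0.5804 -0.2123] [0.8  0.72]
-0.5 [ 0.5877 -0.2043] [0.73 0.8 ]
-0.4 [ 0.5942 -0.1957] [0.65 0.87]
-0.3 [ 0.5997 -0.1864] [0.56 0.93]
-0.2 [ 0.6043 -0.1767] [0.46 0.98]
-0.1 [ 0.608  -0.1665] [0.36 1.02]
-0.045 [ 0.6095 -0.1608] [0.15 0.57]
-0.02 [ 0.6101 -0.1581] [0.06 0.26]
```

View pics/w2.png

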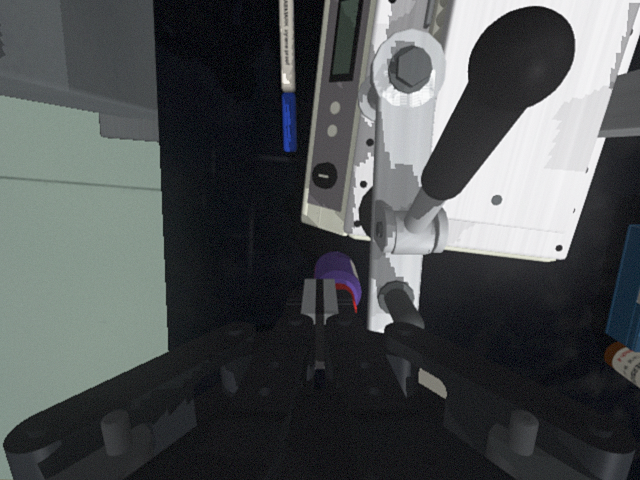

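The image shows the post top at (408,68), the peg base at (397,295), and the closed fingers at (320,290) just left of the peg. Now I'll push round the arc.

Run:
```python
from h import *
d=pickle.load(open('w2.pkl','rb'))
print('post',wray(d,(408,68),.138),'pegbase',wray(d,(396,294),.138),'ball',wray(d,(523,57),.23),'fingertip',wray(d,(320,282),.153))
```

```text
post [ 0.5032 -0.1348  0.138 ] pegbase [ 0.5125 -0.2393  0.138 ] ball [ 0.5026 -0.1537  0.23  ] fingertip [ 0.4728 -0.2298  0.153 ]
```

Emit:
arm_command:
  motion:
    - {"grip": 0, "travel": [0.6, -0.3, 0], "rotation": [0, 0, 0]}
    - {"grip": 0, "travel": [0.6, -0.1, 0], "rotation": [0, 0, 0]}
    - {"grip": 0, "travel": [0.6, 0, 0], "rotation": [0, 0, 0]}
    - {"grip": 0, "travel": [0.6, 0, 0], "rotation": [0, 0, 0.05]}
    - {"grip": 0, "travel": [0.6, 0, 0], "rotation": [0, 0, 0.05]}

```text
t: 3.7
eef_pos: [0.5056, -0.2435, 0.1626]
eef_rot: [-3.142, 0.001, 1.752]
ft_force: [-1.1, 0.0, 0.0]
opening: -0.0002
grip_force: 0.7
```

Emit:
arm_command:
  motion:
    - {"grip": 0, "travel": [0.8, 0, 0], "rotation": [0, 0, 0.08]}
    - {"grip": 0, "travel": [1.06, 0.14, 0], "rotation": [0, 0, 0.1]}
    - {"grip": 0, "travel": [1.05, 0.25, 0], "rotation": [0, 0, 0.1]}
    - {"grip": 0, "travel": [1.02, 0.35, 0], "rotation": [0, 0, 0.1]}
    - {"grip": 0, "travel": [0.98, 0.45, 0], "rotation": [0, 0, 0.1]}

```text
t: 4.2
eef_pos: [0.5549, -0.2314, 0.1626]
eef_rot: [-3.141, 0.0, 2.234]
ft_force: [-1.5, -1.4, 1.9]
opening: 0.0002
grip_force: 0.7
```

Emit:
arm_command:
  motion:
    - {"grip": 0, "travel": [0.93, 0.55, 0], "rotation": [0, 0, 0.1]}
    - {"grip": 0, "travel": [0.87, 0.64, 0], "rotation": [0, 0, 0.1]}
    - {"grip": 0, "travel": [0.8, 0.72, 0], "rotation": [0, 0, 0.1]}
    - {"grip": 0, "travel": [0.73, 0.8, 0], "rotation": [0, 0, 0.1]}
    - {"grip": 0, "travel": [0, 0, 0], "rotation": [0, 0, 0]}

```text
t: 4.7
eef_pos: [0.5885, -0.2034, 0.1624]
eef_rot: [3.141, 0.001, 2.633]
ft_force: [-0.8, -0.0, 0.8]
opening: -0.0001
grip_force: 0.0
```

Run:
```python
from h import *
o=get_obs();print(o['eef_pos'],o['eef_rot'],o['ft_force'],o['joint_positions'])
im=snap('wrist','w3.png');d={'K':im['K'],'mount':im['mount'],'p':o['eef_pos'],'r':o['eef_rot']}
pickle.dump(d,open('w3.pkl','wb'))
```

```text
[ 0.58853102 -0.20341211  0.16236435] [3.14131242e+00 5.39783537e-04 2.63250702e+00] [-0.76812887 -0.046489    0.83254305] [-3.32860575e-01  4.36730526e-01  8.29512947e-02  1.21643654e+00
  1.81257444e-04  1.76225031e-01]
```

View pics/w3.png

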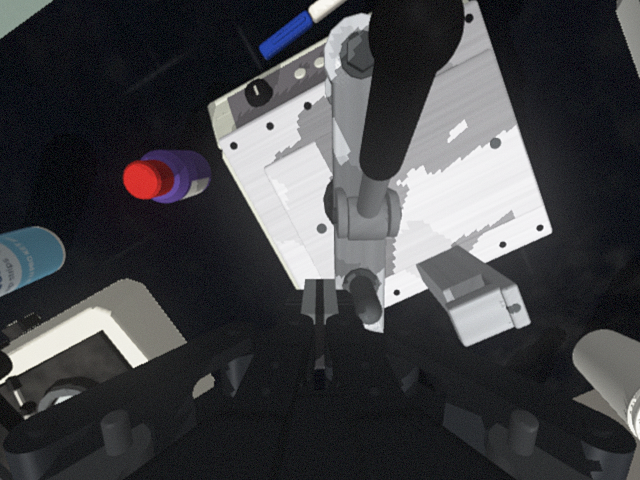

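The strap is moving with the finger: the peg at (358,285) rests against the finger's back, and the keeper mouth lies ahead at (460,300). I'll carry on to home.

Emit:
arm_command:
  motion:
    - {"grip": 0, "travel": [0.65, 0.87, 0], "rotation": [0, 0, 0.1]}
    - {"grip": 0, "travel": [0.56, 0.93, 0], "rotation": [0, 0, 0.1]}
    - {"grip": 0, "travel": [0.4, 0.8, 0], "rotation": [0, 0, 0.1]}
    - {"grip": 0, "travel": [0.2, 0.5, 0], "rotation": [0, 0, 0.06]}
    - {"grip": 0, "travel": [0.1, 0.4, 0], "rotation": [0, 0, 0.06]}

```text
t: 5.25
eef_pos: [0.6066, -0.1695, 0.1624]
eef_rot: [-3.141, 0.0, 3.049]
ft_force: [-0.0, -1.2, -0.7]
opening: 0.0
grip_force: 0.7
```

Emit:
arm_command:
  motion:
    - {"grip": 0, "travel": [0.1, 0.4, 0], "rotation": [0, 0, 0.03]}
    - {"grip": 0, "travel": [0.05, 0.3, 0], "rotation": [0, 0, 0]}
    - {"grip": 0, "travel": [0, 0.3, 0], "rotation": [0, 0, 0]}
    - {"grip": 0, "travel": [0, 0.2, 0], "rotation": [0, 0, 0]}
    - {"grip": 0, "travel": [0, 0, 0], "rotation": [0, 0, 0]}

```text
t: 5.75
eef_pos: [0.608, -0.1594, 0.1625]
eef_rot: [-3.137, 0.001, 3.077]
ft_force: [0.6, -11.1, -0.9]
opening: -0.0001
grip_force: 5.7
```

Emit:
arm_command:
  motion:
    - {"grip": 0, "travel": [0, 0.1, 0], "rotation": [0, 0, 0]}
    - {"grip": 0, "travel": [0, 0.1, 0], "rotation": [0, 0, 0]}
    - {"grip": 0, "travel": [0, 0, 0], "rotation": [0, 0, 0]}
    - {"grip": 0, "travel": [0, 0, 0], "rotation": [0, 0, 0]}
    - {"grip": 0, "travel": [0, 0, 0], "rotation": [0, 0, 0]}

```text
t: 6.25
eef_pos: [0.608, -0.1591, 0.1626]
eef_rot: [-3.135, 0.001, 3.075]
ft_force: [1.3, -18.7, -1.1]
opening: -0.0001
grip_force: 9.1
```

Run:
```python
from h import *
o=get_obs();print(o['eef_pos'],o['eef_rot'],o['ft_force'],o['joint_positions'])
im=snap('wrist','w4.png');d={'K':im['K'],'mount':im['mount'],'p':o['eef_pos'],'r':o['eef_rot']}
pickle.dump(d,open('w4.pkl','wb'))
```

```text
[ 0.60802707 -0.15908061  0.16258124] [-3.13463543e+00  1.05221051e-03  3.07512994e+00] [  1.33756383 -18.73851275  -1.10042824] [-0.25274033  0.44516073  0.09734129  1.22065438 -0.006642   -0.18628168]
```

View pics/w4.png

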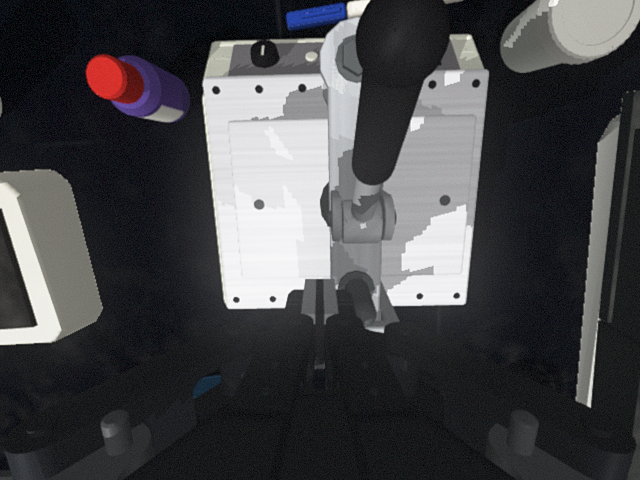

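The strap looks parallel to the shaker and solidly on its stop: 19 N gave no further motion, and its end is in the keeper. The ball is at (402,38) and the post hexagon at (352,58). I'll back off, rise, and compute the ball's line.

Emit:
arm_command:
  motion:
    - {"grip": 0, "travel": [0, -0.4, 0], "rotation": [0, 0, 0]}
    - {"grip": 0, "travel": [0, -0.6, 0], "rotation": [0, 0, 0]}
    - {"grip": 0, "travel": [0.2, -1, 0], "rotation": [0, 0, 0]}
    - {"grip": 0, "travel": [0, 0, 3], "rotation": [0, 0, 0]}
    - {"grip": 0, "travel": [0, 0, 4], "rotation": [0, 0, 0]}

```text
t: 6.8
eef_pos: [0.6088, -0.1754, 0.231]
eef_rot: [3.14, -0.005, 3.079]
ft_force: [-0.3, -0.5, 1.0]
opening: -0.0001
grip_force: 0.0
```

Emit:
arm_command:
  motion:
    - {"grip": 0, "travel": [0, 0, 4], "rotation": [0, 0, 0]}
    - {"grip": 0, "travel": [0, 0, 4], "rotation": [0, 0, 0]}
    - {"grip": 0, "travel": [0, 0, 4], "rotation": [0, 0, 0]}
    - {"grip": 0, "travel": [0, 0, 0], "rotation": [0, 0, 0.04]}
    - {"grip": 0, "travel": [0, 0, 0], "rotation": [0, 0, 0]}

```text
t: 7.3
eef_pos: [0.6104, -0.1755, 0.3533]
eef_rot: [-3.141, 0.002, 3.12]
ft_force: [-0.1, -0.2, -0.8]
opening: -0.0001
grip_force: 0.0
```

Run:
```python
from h import *
d=pickle.load(open('w4.pkl','rb'))
print('ball',wray(d,(402,38),.23),'hex',wray(d,(352,58),.138),'hinge',wray(d,(363,215),.158))
o=get_obs();print(o['eef_pos'],o['eef_rot'],o['ft_force'])
im=snap('wrist','w5.png');d={'K':im['K'],'mount':im['mount'],'p':o['eef_pos'],'r':o['eef_rot']}
pickle.dump(d,open('w5.pkl','wb'))
```

```text
ball [ 0.5233 -0.1373  0.23  ] hex [ 0.5037 -0.1373  0.138 ] hinge [ 0.5686 -0.1371  0.158 ]
[ 0.61040762 -0.17552896  0.3532907 ] [-3.14120303e+00  2.10959656e-03  3.12004794e+00] [-0.10471594 -0.16775928 -0.78602055]
```

View pics/w5.png

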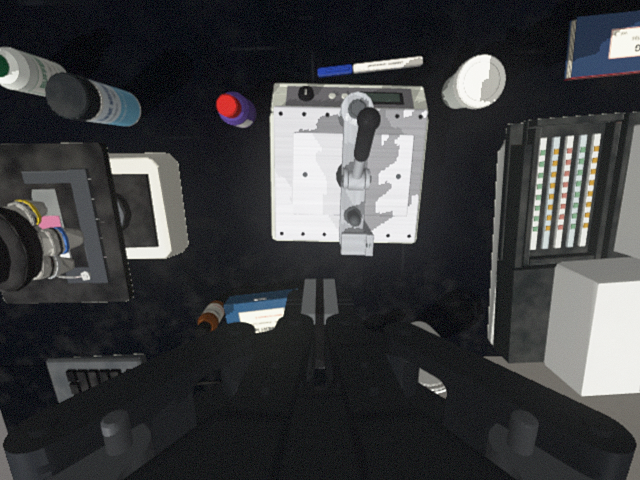

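In this view the strap lies square on the shaker with its end under the keeper jaw (357,243). The lever is still raised, with the ball at (369,118). Next I go above the ball and press along its arc.

Emit:
arm_command:
  motion:
    - {"grip": 0, "travel": [-3, 1.3, 0], "rotation": [0, 0, 0]}
    - {"grip": 0, "travel": [-3, 1.3, -1.5], "rotation": [0, 0, 0]}
    - {"grip": 0, "travel": [-2.8, 1.2, -3.5], "rotation": [0, 0, 0]}
    - {"grip": 0, "travel": [0, 0, -3.5], "rotation": [0, 0, 0]}
    - {"grip": 0, "travel": [0, 0, 0], "rotation": [0, 0, 0]}

```text
t: 7.85
eef_pos: [0.5184, -0.1362, 0.2628]
eef_rot: [3.14, -0.008, 3.119]
ft_force: [0.0, 0.5, -0.4]
opening: -0.0
grip_force: 0.0
```

Emit:
arm_command:
  motion:
    - {"grip": 0, "travel": [0, 0, -1], "rotation": [0, 0, 0]}
    - {"grip": 0, "travel": [0, 0, -1], "rotation": [0, 0, 0]}
    - {"grip": 0, "travel": [-0.5, 0, -0.5], "rotation": [0, 0, 0]}
    - {"grip": 0, "travel": [-0.5, 0, -0.5], "rotation": [0, 0, 0]}
    - {"grip": 0, "travel": [0, 0, 0], "rotation": [0, 0, 0]}

```text
t: 8.35
eef_pos: [0.5113, -0.1372, 0.2372]
eef_rot: [-3.142, -0.0, 3.12]
ft_force: [-0.5, 0.4, -0.1]
opening: -0.0001
grip_force: 0.0
```

Emit:
arm_command:
  motion:
    - {"grip": 0, "travel": [-0.2, 0, -0.7], "rotation": [0, 0, 0]}
    - {"grip": 0, "travel": [-0.4, 0, -0.7], "rotation": [0, 0, 0]}
    - {"grip": 0, "travel": [-0.4, 0, -0.7], "rotation": [0, 0, 0]}
    - {"grip": 0, "travel": [-0.4, 0, -0.7], "rotation": [0, 0, 0]}
    - {"grip": 0, "travel": [-0.3, 0, -0.7], "rotation": [0, 0, 0]}

```text
t: 8.85
eef_pos: [0.4943, -0.1372, 0.2027]
eef_rot: [-3.141, 0.0, 3.12]
ft_force: [-2.9, 1.0, 5.0]
opening: 0.0002
grip_force: 2.5
```

Emit:
arm_command:
  motion:
    - {"grip": 0, "travel": [-0.3, 0, -0.6], "rotation": [0, 0, 0]}
    - {"grip": 0, "travel": [-0.2, 0, -0.6], "rotation": [0, 0, 0]}
    - {"grip": 0, "travel": [-0.1, 0, -0.5], "rotation": [0, 0, 0]}
    - {"grip": 0, "travel": [0, 0, -0.2], "rotation": [0, 0, 0]}
    - {"grip": 0, "travel": [0, 0, 0], "rotation": [0, 0, 0]}

```text
t: 9.35
eef_pos: [0.489, -0.1373, 0.183]
eef_rot: [-3.141, -0.0, 3.12]
ft_force: [-0.4, 0.5, -0.0]
opening: 0.0
grip_force: 0.1
```

Emit:
arm_command:
  motion:
    - {"grip": 0, "travel": [0, 0, -0.2], "rotation": [0, 0, 0]}
    - {"grip": 0, "travel": [0, 0, -0.1], "rotation": [0, 0, 0]}
    - {"grip": 0, "travel": [0, 0, -0.1], "rotation": [0, 0, 0]}
    - {"grip": 0, "travel": [0, 0, 0], "rotation": [0, 0, 0]}
    - {"grip": 0, "travel": [0, 0, 0], "rotation": [0, 0, 0]}

```text
t: 9.85
eef_pos: [0.4892, -0.1373, 0.1807]
eef_rot: [-3.141, 0.002, 3.12]
ft_force: [-5.5, 1.1, 15.2]
opening: 0.0001
grip_force: 8.0
```

Emit:
arm_command:
  motion:
    - {"grip": 0, "travel": [0, 0, -0.1], "rotation": [0, 0, 0]}
    - {"grip": 0, "travel": [0, 0, -0.1], "rotation": [0, 0, 0]}
    - {"grip": 0, "travel": [0, 0, 0], "rotation": [0, 0, 0]}
    - {"grip": 0, "travel": [0, 0, 0], "rotation": [0, 0, 0]}
    - {"grip": 0, "travel": [0, 0, 0], "rotation": [0, 0, 0]}

```text
t: 10.35
eef_pos: [0.4893, -0.1374, 0.18]
eef_rot: [-3.141, 0.003, 3.12]
ft_force: [-9.7, 2.8, 29.9]
opening: -0.0002
grip_force: 14.7
```

The lever is hard on its stop: force went from 15 to 30 N over 0.7 mm. I'll let go, draw back and look.

Emit:
arm_command:
  motion:
    - {"grip": 0, "travel": [0, 0, 0.4], "rotation": [0, 0, 0]}
    - {"grip": 0, "travel": [0, 0, 1], "rotation": [0, 0, 0]}
    - {"grip": 0, "travel": [0, 0, 3], "rotation": [0, 0, 0]}
    - {"grip": 0, "travel": [0, 0, 4], "rotation": [0, 0, 0]}
    - {"grip": 0, "travel": [0, 0, 4], "rotation": [0, 0, 0]}

```text
t: 10.85
eef_pos: [0.4888, -0.1372, 0.3026]
eef_rot: [3.142, -0.0, 3.12]
ft_force: [0.6, -0.5, 0.0]
opening: -0.0001
grip_force: 0.0
```

Emit:
arm_command:
  motion:
    - {"grip": 0, "travel": [2, 0, 4], "rotation": [0, 0, 0]}
    - {"grip": 0, "travel": [4, 0, 2], "rotation": [0, 0, 0]}
    - {"grip": 0, "travel": [3, -2, 0], "rotation": [0, 0, 0]}
    - {"grip": 0, "travel": [0, 0, 0], "rotation": [0, 0, 0]}
    - {"grip": 0, "travel": [0, 0, 0], "rotation": [0, 0, 0]}

```text
t: 11.35
eef_pos: [0.5795, -0.1574, 0.3602]
eef_rot: [3.141, -0.002, 3.12]
ft_force: [0.4, 0.5, 0.5]
opening: -0.0004
grip_force: 0.0
```

Run:
```python
from h import *
o=get_obs();print(o['eef_pos'],o['ft_force'],o['t'])
im=snap('wrist','w6.png')
```

```text
[ 0.57948859 -0.15744185  0.36023529] [0.36935004 0.51065996 0.47017525] 11.35
```

View pics/w6.png

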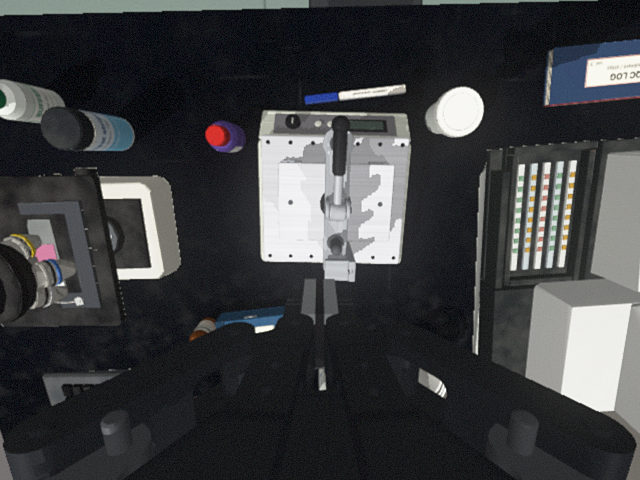

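The handle lies down over the post (ball at (340,123)), the strap is still home in the keeper (340,268), and the plate, cover and bystanders are in place.

```bash
python3 -c "
from plant import job_done;print(job_done())"
```

```text
the job is handed in; nothing more can be done
None
```

The strap is home in the keeper, the cam lever is down on its stop and the arm is drawn back clear; I handed the job in at about 11.4 s, and `job_done()` gave no verdict. I could not measure the foot's force on the cover.

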